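# Check the plate gap with a gauge blade

### The arm

A 6-joint arm with a two-finger parallel gripper is mounted at the origin on a cart in front of the work surface, level with it; the furniture and walls round the work are solid. World frame = base frame: x ahead of the robot, y to its left, z up, the work surface at z = 0. Lengths are in mm, angles in rad, forces in N, time in s.
With the tool pointing down it reaches from about 350 to 875 mm from the base axis. Payload 4.2 kg.
Tool frame: the origin (TCP) lies at the very end of the fingers, on their centre line; the grasp point (between the pads) lies 19 mm behind it; z points along the fingers, y is the line along which they close (so a half turn about z gives the same grasp; the last joint's range is limited). The gripper opens to 85 mm and grips with 20 to 120 N. Pads are 22 mm wide; open, the fingers measure 114 mm over their backs; the gripper's body (76 mm by 85 mm) begins 54 mm behind the grasp point. The pads swing forward as they close: fully open they stand 13 mm farther back than shut.
Start: joints at [-0.893, 0.385, 0.008, 0, -1.194, -0.259], TCP at [254.178, -570.958, 208.212] pointing down, gripper open.
Joint ranges: [-3.14, 3.14], [-1.21, 2.06], [-1.07, 1.41], [-3.16, 2.05], [-2.99, -0.16], [-3.1, 3.1]. Speed limits (rad/s): [2.79, 2.79, 3.14, 3.14, 3.14, 3.14].

### API

Orientations are given as a unit quaternion [x, y, z, w].
In Python, from bench import arm gives the robot as it stands. The module is installed in compiled form; this text tells all that it offers.
- The arm moves only by the tool drive_tool, never from a script. Its argument "targets" is a list of rows, each a list of 5 numbers: the closure, from -1 (fully open) to 1 (shut), then the shift along the tool's x, y, z in mm, then the turn about the tool's z in degrees. In form: [[grip, tx, ty, tz, roll], ...]. A call has 1 to 12 rows; each row is the pose to reach, as a shift and turn from the pose commanded when the call began, along the tool's axes at that moment; what a row does not reach only later rows make up. A row lasts 1/10 s, in which the tool goes at most 50 mm and 8.59 degrees, less where a joint would pass 70% of its speed; a pose out of reach is approached as far as the arm can. A call with a gripper value outside its range is refused whole. The fingers move at their own pace and stop on an object; the grip force is fixed at half the most. Time passes only in rows, so rows that repeat a pose let the fingers close. It gives the time, the measured TCP pose, the force, the opening and the grip force at its end, in the units of the state.
- arm.read_state(): the state, without advancing time (a new reading comes with each control period).
- arm.get_image(name): name is "scene" or "top"; returns the picture (420x560x3 uint8, blue, green, red); there is no depth.
- arm.camera_params(name): a dict with "fov_y" (degrees; the focal length in pixels is half the picture's height over the tangent of half this angle, whatever the lens; pixels are square), "cx", "cy" (the principal point, pixels), "rvec" (rotation vector, rad) and "tvec" (3), from world to camera coordinates, as OpenCV has them. Camera axes: x right, y down, z forward; pixel columns grow to the right and rows downward; lengths in mm; the calibration is good to about 2 mm. A picture is of the moment at which its call begins. camera_params takes no time and is no camera call.
- arm.job_done(): hands the job in; it is judged then, once.
The state is a dict: "clock": time; "joints": joint angles; "joint_vel": joint speeds; "joint_efforts": joint torques, N m; "position": TCP position; "ee_rot": TCP orientation; "contact_force": force on the tool from outside, world axes, zero at the start; "wrist_torque": the same for the moment, N m; "gripper_width": finger opening in mm; "grasp_force": force on a finger pad.
Only numpy, scipy, OpenCV 4.12 (cv2) and the standard library are available. Lean on these libraries where they do the work, as an engineer would, in place of code of your own. Each camera call takes 0.05 s, during which the arm holds its last target. There are 200 camera calls.

### The job

Zero the plate-gap tester by pressing its red button fully down and letting it come up again. Then take the blue-handled gauge blade out of the grey stand and slide it straight down, upright and in line with the tester's two steel plates, between them at mid-length, until it drags snugly with the plates' top edges lying within the red band on the blade. Finish while still gripping the blade and holding it at that depth; leave the yellow-handled blade and the other things on the bench where they are.

Things in the scene. Friction and masses are not known exactly. Their poses are not given: they have to be found in the camera images.
- zero_button (a joint): the red round push button (26 mm across) on a black housing on the tester's white base; 0 is up, 0.006 m is fully down; a spring pushes it up, about 5 N holds it fully down
- zero_button_top (a point): centre of the top of the red button, pressed straight down
- slot (a point): middle of the mouth between the two upright steel plates, level with their top edges, 98 mm above the bench. x runs along the slot (plates 50 mm long), y across it from the fixed to the sprung plate, z up. The mouth is 14 mm wide and tapers over 22 mm of depth to a 1.5 mm gap, which goes on to the floor 66 mm below the mouth. The blade pushes the plates apart
- head: the tester's floating head: an aluminium foot that carries both plates, the one on the slot's -y side fixed to it. It slides up to 6 mm either way along the slot's y axis against 0.4 N friction, so it centres itself on the blade (head_c1 and head_c2 are the lower and upper part of its plate); origin in the foot, 68 mm under the mouth
- sprung_plate (a joint): how far the plate on the +y side is pushed away from the other one: 0 at rest (gap 1.5 mm), 0.0035 m with the 5 mm blade between; a spring presses it back with 1.6 N at rest and about 3 N with the blade in
- sprung_top (a point): centre of the top of the sprung plate
- blue_gauge_grip (a point): centre of the blue gauge's handle, 28 mm (x) by 14 mm (y) by 50 mm tall. z points up, x along the blade's width, y across its thickness. Below the handle a steel blade 24 mm wide, 5 mm thick, its tip 95 mm below this point; a red band goes round it from 41 to 55 mm below this point. About 0.1 kg; it stands upright, loose, in a slot of the stand
- yellow_gauge_grip (a point): centre of the handle of the yellow gauge blade (same size, 4 mm thick blade, no band); it stands in the stand's other slot, 60 mm from the blue one along x; leave it
- stand: grey plastic block 120 x 60 x 50 mm holding the two blades upright; origin at the centre of its underside. Two slots 45 mm deep and 1.5 mm larger than the 5 mm blade, 30 mm either side of its middle along its x axis; the blue blade may be in either
- petri: round petri dish 66 mm across, 15 mm high, a bystander; origin at the centre of its underside
- timer: white digital timer 60 x 62 x 20 mm, a bystander; origin at the centre of its underside
- label_tape: blue roll of tape 55 mm across, 19 mm high, a bystander; origin at the centre of its underside
- tester: the plate-gap tester, fixed to the bench: a white base slab 140 mm (x) by 200 mm (y), its top 20 mm above the bench; origin at the centre of its underside. The red button is on its -y part, the two plates on its +y part; a grey readout box, 65 mm above the bench at its top, stands 75 mm in +x from the button
Things that resemble listed ones, but are neither listed nor needed, are in the scene too. Leave any green look-alike of the part that bears blue_gauge_grip alone.

How it is judged:
By the outcome, as a careful person would: the job done as asked, in the order asked, and still so for the second after the job is handed in, while the arm keeps its last pose, push and grip.
It also fails if it takes over 58 s, if anything falls off the work surface, if the arm or the gripper's body presses on something with over 40 N, if the wrist force passes 120 N, or if a joint passes its speed limit or range.

## Working session

There is one attempt and no reset: what is moved stays moved. The work goes in short steps, Python scripts to look and compute and a tool call to move; the robot and the scene stay as the last step left them, time stands still between calls to the robot, and variables do not carry over. Pictures are saved under pics/ and viewed, at most 10 in all, crops included, and the job is handed in when it is done.

Besides the shell and the picture viewer there is one more tool, called by a JSON object that holds its "op" and its "data". drive_tool: Moves the arm, as the interface text tells. Its arguments: {"type":"object","properties":{"targets":{"type":"array","items":{"type":"array","items":{"type":"number"}}}},"required":["targets"]}

```bash
mkdir -p pics; cat > h.py <<'E'
import numpy as np, cv2
from bench import arm
def cam(n):
    p=arm.camera_params(n); f=210/np.tan(np.radians(p["fov_y"])/2)
    R=cv2.Rodrigues(np.array(p["rvec"],float))[0]; t=np.array(p["tvec"],float).ravel()
    return f,p["cx"],p["cy"],R,t,p
def ray(n,u,v):
    f,cx,cy,R,t,_=cam(n); return -R.T@t, R.T@np.array([(u-cx)/f,(v-cy)/f,1])
def onz(n,u,v,z):
    o,d=ray(n,u,v); return o+d*(z-o[2])/d[2]
def proj(n,P):
    f,cx,cy,R,t,_=cam(n); c=R@np.array(P,float)+t; return np.array([cx+f*c[0]/c[2],cy+f*c[1]/c[2]])
def tri(n1,p1,n2,p2):
    o1,d1=ray(n1,*p1); o2,d2=ray(n2,*p2)
    s=np.linalg.lstsq(np.c_[d1,-d2],o2-o1,rcond=None)[0]; a=o1+s[0]*d1; b=o2+s[1]*d2
    return (a+b)/2, np.linalg.norm(a-b)
E
python3 - <<'E'
from h import *
for n in("scene","top"):
    cv2.imwrite(f"pics/{n}0.png",arm.get_image(n)); print(n,arm.camera_params(n)); print(ray(n,280,210))
s=arm.read_state(); print(s)
E
```

```text
scene {'fov_y': 43.42889136567168, 'cx': 272.55586456145056, 'cy': 208.25660873411465, 'rvec': array([ 1.96840084, -0.49667553,  0.32404195]), 'tvec': array([-417.73882292,  218.43592917, 1083.33912723])}
(array([ -60.87598778, -973.96822171,  665.97572112]), array([ 0.44675422,  0.78321686, -0.43265719]))
top {'fov_y': 49.93198377005487, 'cx': 279.1846542660505, 'cy': 205.80720300163037, 'rvec': array([ 2.20017824, -2.13987121,  0.15466846]), 'tvec': array([  40.85033185,  536.53609259, 1076.65649287])}
(array([ 402.58407469,   79.0033752 , 1131.553561  ]), array([ 0.11048323, -0.02306605, -0.99365542]))
{'clock': 0.1, 'joints': array([-8.93419232e-01,  3.85490419e-01,  6.74380516e-03, -4.57116010e-04,
       -1.19399578e+00, -2.58595307e-01]), 'joint_vel': array([-0.00062274, -0.00104963,  0.0031983 ,  0.00199852, -0.00042926,
        0.00011897]), 'joint_efforts': array([-7.31354230e-04, -3.93317127e+01,  1.88930529e+01,  4.19799998e+00,
       -2.57664637e-03, -2.24799166e-06]), 'position': array([ 253.93508515, -570.45707396,  207.21392738]), 'ee_rot': array([-2.07781570e-01,  9.78174743e-01,  9.64240982e-04, -2.49325265e-04]), 'contact_force': array([-0.27682039, -0.67720026, -0.45516305]), 'wrist_torque': array([-0.01207993,  0.02288601,  0.0448503 ]), 'grasp_force': 0.0, 'gripper_width': 85.27239957790886}
```

View pics/scene0.png

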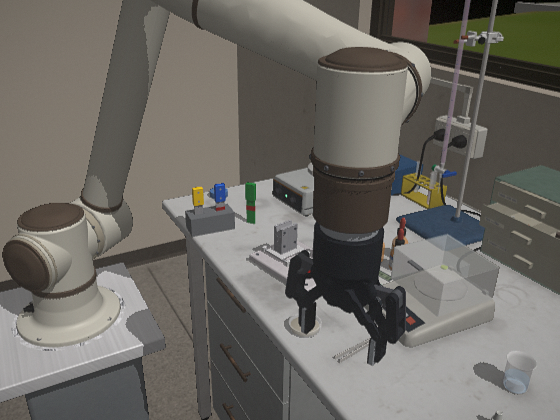

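View pics/top0.png

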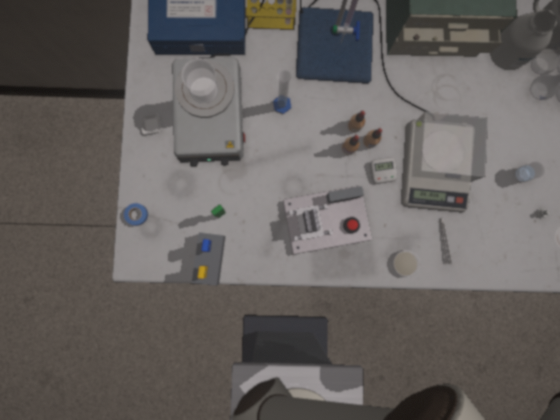

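The scene view shows blue at about (220,190), yellow at (198,195) and the green decoy at (250,200). In the top view blue is at (206,244), yellow at (202,272), the button at (351,225) and the plates near (311,221). I'll zoom in on these and measure.

```bash
python3 - <<'E'
from h import *
T=cv2.imread("pics/top0.png");S=cv2.imread("pics/scene0.png")
a=cv2.resize(T[180:290,180:380],None,fx=4,fy=4,interpolation=cv2.INTER_CUBIC)[:300]
a=cv2.resize(T[185:285,180:380],(800,400),interpolation=cv2.INTER_CUBIC)
b=cv2.resize(S[175:275,170:330],(320,200),interpolation=cv2.INTER_CUBIC)
c=cv2.resize(S[210:275,240:320],(246,200),interpolation=cv2.INTER_CUBIC)
d=cv2.resize(S[175:240,180:260],(234,200),interpolation=cv2.INTER_CUBIC)
cv2.imwrite("pics/c1.png",np.vstack([a,np.hstack([b,c,d])]))
def blobs(I,n,lo,hi,roi):
    x0,y0,x1,y1=roi; m=cv2.inRange(cv2.cvtColor(I[y0:y1,x0:x1],cv2.COLOR_BGR2HSV),lo,hi)
    k,l,st,c=cv2.connectedComponentsWithStats(m)
    for i in range(1,k):
        if st[i,4]>12: print(n,st[i]+[x0,y0,0,0,0],c[i]+[x0,y0])
blobs(T,"T blue",(105,120,50),(130,255,255),(180,190,400,290))
blobs(T,"T yel",(18,120,80),(35,255,255),(180,190,300,290))
blobs(T,"T red",(0,130,60),(8,255,255),(180,190,400,290));blobs(T,"T red",(172,130,60),(180,255,255),(180,190,400,290))
blobs(S,"S blue",(105,120,50),(130,255,255),(170,170,330,290))
blobs(S,"S yel",(18,120,80),(35,255,255),(170,170,330,290))
blobs(S,"S red",(0,130,60),(8,255,255),(170,170,330,290))
for n,u,v,z in(("blue",206,244.5,140),("yel",202,272,140),("btn",351,225,45),("slot",311,221,98)): print(n,onz("top",u,v,z))
E
```

```text
T blue [202 239   8  12  84] [205.58333333 245.02380952]
T yel [197 266  10  13 105] [201.80952381 271.87619048]
T red [347 220  11  10  87] [352.14942529 224.48275862]
S blue [210 183  17  19 208] [219.21153846 192.02403846]
S yel [192 187  12  19 186] [197.46774194 195.7688172 ]
S red [216 207   9   4  21] [220.         208.23809524]
S red [247 206   8   5  25] [250.72 207.96]
blue [432.3789097 215.5812737 140.       ]
yel [372.77335935 221.508528   140.        ]
btn [ 491.82482318 -119.26703838   45.        ]
slot [494.09612405 -17.0493774   98.        ]
```

View pics/c1.png

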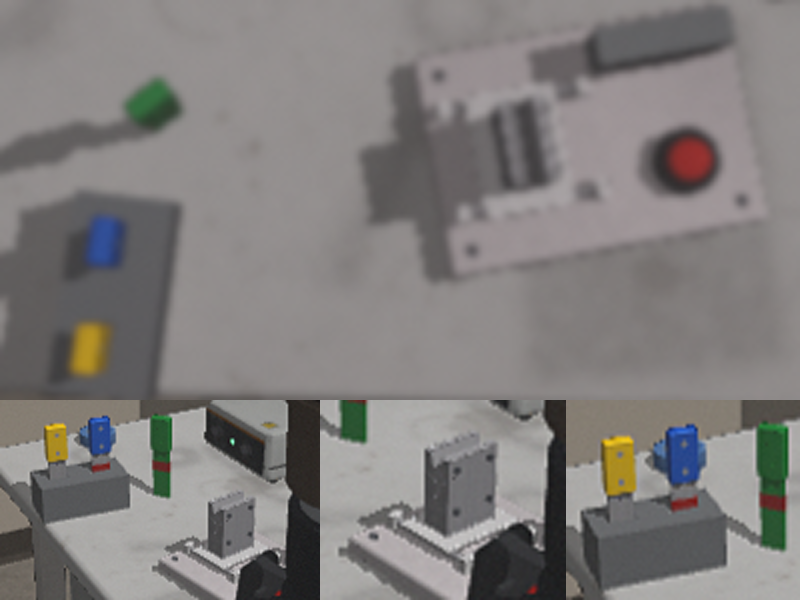

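The crop shows the blue handle at crop (105,242), i.e. px (206,245). The plates sit at crop x 492–550, the button at crop (688,160), and base screws at crop (438,75), (472,250) and (741,200). I'll zoom once more on the plates and handles.

```bash
python3 - <<'E'
from h import *
T=cv2.imread("pics/top0.png");S=cv2.imread("pics/scene0.png")
r=lambda I,x,y,w,h:cv2.resize(I[y:y+h,x:x+w],(w*10,h*10),interpolation=cv2.INTER_CUBIC)
cv2.imwrite("pics/c2.png",np.hstack([r(T,295,200,35,45),r(S,268,215,40,45)]))
c=lambda u,v:(180+(u+.5)/4-.5,185+(v+.5)/4-.5)
P=[onz("top",*c(*q),20)[:2] for q in((438,75),(472,250),(741,200))]
print(P); d=P[2]-P[1]; e=P[0]-P[1]; print(np.degrees(np.arctan2(-d[0]*-1,-d[1])),np.degrees(np.arctan2(e[1],e[0])),np.linalg.norm(d),np.linalg.norm(e))
print("btn",onz("top",352.1,224.5,45),tri("top",(201.8,271.9),"scene",(197.5,195.8)),tri("top",(205.6,245),"scene",(220.3,191.5)))
E
```

```text
[array([543.39654318,  30.95268325]), array([435.65145799,   7.47934908]), array([ 470.9723374, -158.4788804])]
12.014985301774185 12.290408560202879 169.6752735437778 110.27239364245366
btn [ 493.11532133 -121.93522468   45.        ] (array([373.06641785, 227.20343107,  99.8453051 ]), np.float64(2.782021539366219)) (array([434.37964434, 220.76866619, 102.14269243]), np.float64(4.397515912878277))
```

View pics/c2.png

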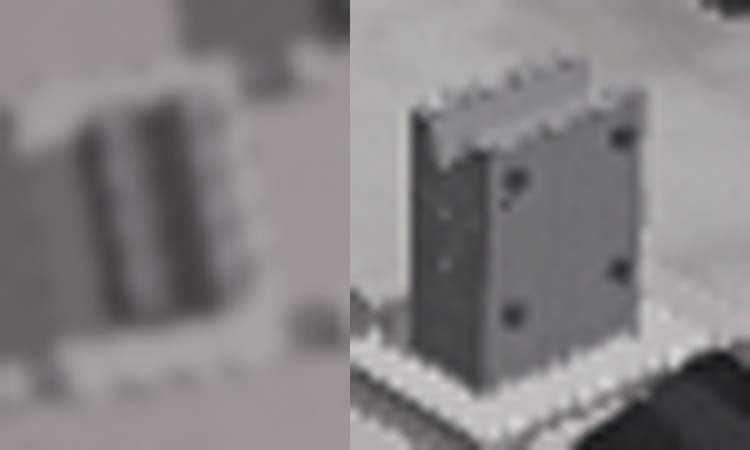

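In the zoomed top view the plates' outer top edges span about x 108–205, centred near px (310.2,220.3). In the scene view the four outer top corners average to px (285.9,225.0). Next I'll triangulate the slot.

```bash
python3 - <<'E'
from h import *
print(tri("top",(310.15,220.35),"scene",(285.85,224.95)), onz("top",310.15,220.35,98), onz("scene",285.85,224.95,98))
q=lambda u,v:onz("scene",268+(u-350)/10-.45,215+v/10-.45,98)[:2]
A=[q(412,112),q(490,152),q(588,58),q(642,92)]; print(A)
print("base center",(508-0,-63.8))
# per-camera grip estimates for calibration bias
for n,p in(("blue",((205.6,245),(220.3,191.5))),("yel",((201.8,271.9),(197.5,195.8)))):
    print(n,onz("top",*p[0],106),onz("scene",*p[1],100))
# slab corner/hole check scene vs top unavailable
E
```

```text
(array([498.41725936, -16.685521  ,  94.64746795]), np.float64(5.741692447610984)) [495.54215717 -15.06129487  98.        ] [498.00121858 -23.00722212  98.        ]
[array([470.8600019 , -13.34365559]), array([477.14860353, -39.35491457]), array([521.62707228,  -8.31324143]), array([523.88418525, -29.64132614])]
base center (508, -63.8)
blue [432.25152181 221.11283213 106.        ] [438.23269577 224.30344131 100.        ]
yel [371.9613815  226.85184368 106.        ] [374.14589493 226.11589552 100.        ]
```

{"op": "drive_tool", "data": {"targets": [[1,-50,30,0,0],[1,-90,65,0,4],[1,-130,100,0,8],[1,-170,132,0,12],[1,-210,164,0,12],[1,-250,195,20,12],[1,-290,226,40,12],[1,-330,258,60,12],[1,-370,289,85,12],[1,-400,313,110,12],[1,-400,313,120,12],[1,-400,313,120,12]]}}

```text
clock: 1.3
position: [491.1, -119.6, 84.7]
ee_rot: [-0.106, 0.994, 0.001, -0.003]
contact_force: [-0.9, 0.4, 0.3]
gripper_width: -0.0
grasp_force: 0.0
```

{"op": "drive_tool", "data": {"targets": [[1,-2,0,15,0],[1,-2,0,30,0],[1,-2,0,33,0],[1,-2,0,36,0],[1,-2,0,36,0]]}}

```text
clock: 1.8
position: [494.4, -122.3, 52.6]
ee_rot: [-0.104, 0.995, -0.0, 0.0]
contact_force: [-0.8, 0.8, 0.2]
gripper_width: 0.1
grasp_force: 0.0
```

```bash
python3 - <<'E'
from h import *
S=arm.get_image("scene"); cv2.imwrite("pics/b1.png",cv2.resize(S[200:340,220:400],(720,560),interpolation=cv2.INTER_CUBIC))
E
```

```text
(no output)
```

View pics/b1.png

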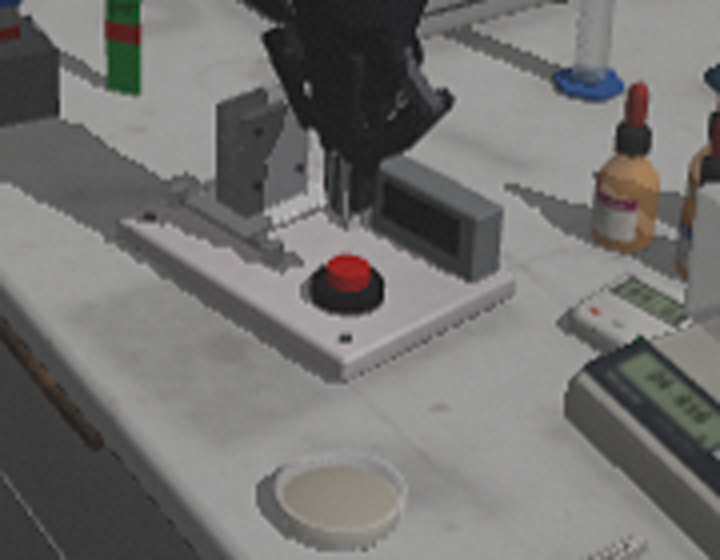

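The fingertips (crop (344,228)) are just above and behind the button, whose top is at crop (348,264).

```bash
python3 - <<'E'
from h import *
print(tri("top",(352.1,224.5),"scene",(306.6,265.6)))
for z in(35,40,45):print(onz("scene",306.6,265.6,z),onz("top",352.1,224.5,z))
print(proj("scene",[494.4,-122.3,52.6]))
E
```

```text
(array([ 494.25697591, -123.00416818,   41.80968924]), np.float64(1.9712160594083084))
[ 501.32559587 -113.96147561   35.        ] [ 493.94851768 -123.78454538   35.        ]
[ 496.87057831 -120.77637131   40.        ] [ 493.5319195  -122.85988503   40.        ]
[ 492.41556075 -127.59126701   45.        ] [ 493.11532133 -121.93522468   45.        ]
[306.22075137 261.36621847]
```

{"op": "drive_tool", "data": {"targets": [[1,0,0,4,0],[1,0,0,8,0],[1,0,0,11,0],[1,0,0,11,0]]}}

```text
clock: 2.25
position: [493.9, -122.0, 40.7]
ee_rot: [-0.104, 0.995, 0.0, -0.001]
contact_force: [-0.8, 0.5, 0.6]
gripper_width: -0.4
grasp_force: 0.0
```

{"op": "drive_tool", "data": {"targets": [[1,0,0,2,0],[1,0,0,4,0],[1,0,0,4,0]]}}

```text
clock: 2.55
position: [494.1, -121.9, 36.9]
ee_rot: [-0.104, 0.995, 0.0, -0.0]
contact_force: [-0.1, -0.4, 0.6]
gripper_width: 0.2
grasp_force: 0.0
```

{"op": "drive_tool", "data": {"targets": [[1,0,0,1,0],[1,0,0,3,0],[1,0,0,3,0]]}}

```text
clock: 2.85
position: [494.1, -121.9, 33.9]
ee_rot: [-0.104, 0.995, 0.0, -0.0]
contact_force: [0.1, 0.4, 0.1]
gripper_width: -0.2
grasp_force: 0.0
```

```bash
python3 - <<'E'
from h import *
S=arm.get_image("scene"); T=arm.get_image("top");cv2.imwrite("pics/b2.png",np.hstack([cv2.resize(S[235:295,280:340],(480,480),interpolation=cv2.INTER_CUBIC),cv2.resize(T[205:245,330:355],(300,480),interpolation=cv2.INTER_CUBIC)]))
print(proj("scene",arm.read_state()["position"]))
E
```

```text
[305.78916984 268.34796052]
```

View pics/b2.png

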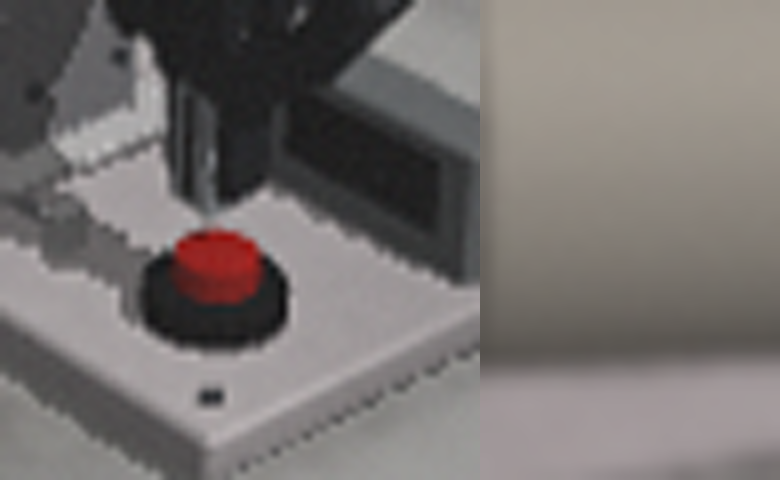

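The fingertips, at crop (213,212), look to be behind the button rather than on it, at z=34. I'll check both cameras against a base screw and against the arm.

```bash
python3 - <<'E'
from h import *
print("screw scene",onz("scene",305.8,284.2,20),"top says 471,-158.5; proj of top",proj("scene",[471,-158.5,20]))
print("tip",onz("scene",306.2,261.5,34),"btn@40",onz("scene",306.75,265.1,40))
print("start TCP",[proj("scene",[254.2,-571,z]) for z in(208,221)])
q=lambda u,v:onz("scene",220+u/4-.4,200+v/4-.4,20)
print("hole2 scene",q(150,217),"top 435.7,7.5")
s=arm.read_state(); print(s["position"],s["ee_rot"],s["joints"],s["contact_force"])
E
```

```text
screw scene [ 472.23241949 -158.33314108   20.        ] top says 471,-158.5; proj of top [305.36138431 284.38543222]
tip [510.88257576 -96.95511012  34.        ] btn@40 [ 498.30156207 -119.1186953    40.        ]
start TCP [array([337.4337914 , 367.56584835]), array([338.07387397, 359.37688851])]
hole2 scene [437.5491634    8.02739619  20.        ] top 435.7,7.5
[ 494.25268004 -121.92012766   34.15268515] [-1.04488620e-01  9.94526081e-01  3.06432802e-06 -5.26700415e-05] [ 7.74555903e-02  3.94516854e-01 -4.93164895e-01 -5.16233684e-06
 -6.83220046e-01 -1.43888853e+00] [ 0.46853292 -0.06864872 -0.03280873]
```

The cameras agree with each other to about 1 mm. The fingertips therefore sit roughly 15 mm higher (or further back) than I read them. I'll keep feeling downward gently.

{"op": "drive_tool", "data": {"targets": [[1,0,0,2,0],[1,0,0,4,0],[1,0,0,5,0],[1,0,0,5,0]]}}

```text
clock: 3.35
position: [494.1, -121.9, 29.0]
ee_rot: [-0.104, 0.995, 0.0, -0.0]
contact_force: [0.0, 0.1, 0.2]
gripper_width: -0.1
grasp_force: 0.0
```

```bash
python3 - <<'E'
from h import *
S=arm.get_image("scene"); T=arm.get_image("top");cv2.imwrite("pics/b3.png",np.hstack([cv2.resize(S[225:295,270:340],(560,560),interpolation=cv2.INTER_CUBIC),cv2.resize(S[:,200:440],(240,420))[:,:].copy() if 0 else cv2.copyMakeBorder(S[0:420,220:440],0,140,0,0,0)]))
E
```

```text
(no output)
```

View pics/b3.png

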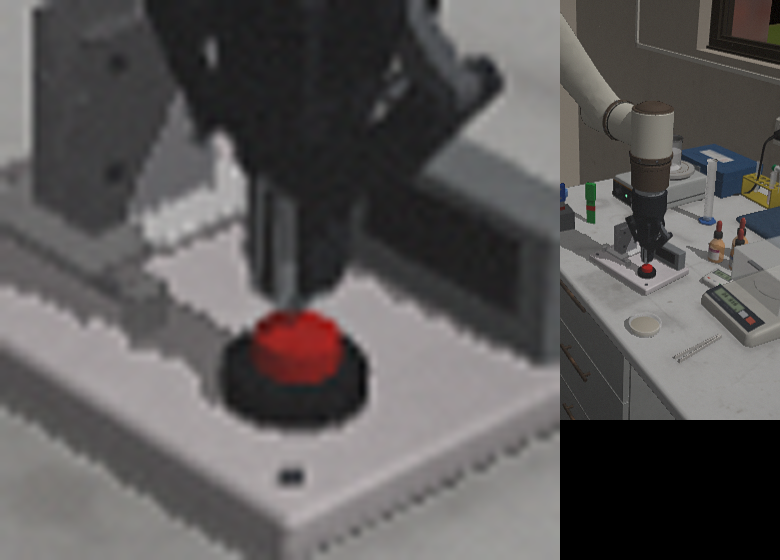

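The tip is now at crop (290,310), right at the rear edge of the button top. A few mm more will show whether it covers the red or disappears behind it.

{"op": "drive_tool", "data": {"targets": [[1,0,0,2,0],[1,0,0,4,0],[1,0,0,4,0]]}}

```text
clock: 3.75
position: [494.0, -121.9, 24.8]
ee_rot: [-0.104, 0.995, 0.0, -0.0]
contact_force: [-0.7, -0.2, 1.0]
gripper_width: 0.2
grasp_force: 0.0
```

```bash
python3 - <<'E'
from h import *
S=arm.get_image("scene"); cv2.imwrite("pics/b4.png",cv2.resize(S[245:285,290:325],(700,800))[:600])
H=cv2.cvtColor(S,cv2.COLOR_BGR2HSV)[255:280,295:320]; m=((H[...,0]<9)|(H[...,0]>171))&(H[...,1]>130)&(H[...,2]>50)
for r in m.astype(int)[4:22]: print("".join(".#"[i] for i in r))
E
```

```text
.........................
.........................
.........................
.........................
.........................
..............#..........
.......###...####........
.......##########........
.......###########.......
.......###########.......
.......###########.......
.......##########........
........#########........
..........#####..........
.........................
.........................
.........................
.........................
```

The fingertip notches the red mask at (306,264), so it's over the button. I'll press down now.

{"op": "drive_tool", "data": {"targets": [[1,0,0,2,0],[1,0,0,4,0],[1,0,0,4,0]]}}

```text
clock: 4.1
position: [494.0, -121.9, 20.9]
ee_rot: [-0.104, 0.995, 0.0, -0.0]
contact_force: [0.6, 0.7, -0.2]
gripper_width: 0.1
grasp_force: 0.0
```

```bash
python3 - <<'E'
from h import *
S=arm.get_image("scene"); cv2.imwrite("pics/b5.png",cv2.resize(S[235:290,280:335],(600,600),interpolation=cv2.INTER_CUBIC))
H=cv2.cvtColor(S,cv2.COLOR_BGR2HSV)[255:280,295:320]; m=((H[...,0]<9)|(H[...,0]>171))&(H[...,1]>130)&(H[...,2]>50)
for r in m.astype(int)[4:22]: print("".join(".#"[i] for i in r))
E
```

```text
.........................
.........................
.........................
.........................
.........................
.........................
...............##........
.......##.....###........
.......###########.......
.......###########.......
.......###########.......
.......##########........
........#########........
..........#####..........
.........................
.........................
.........................
.........................
```

View pics/b5.png

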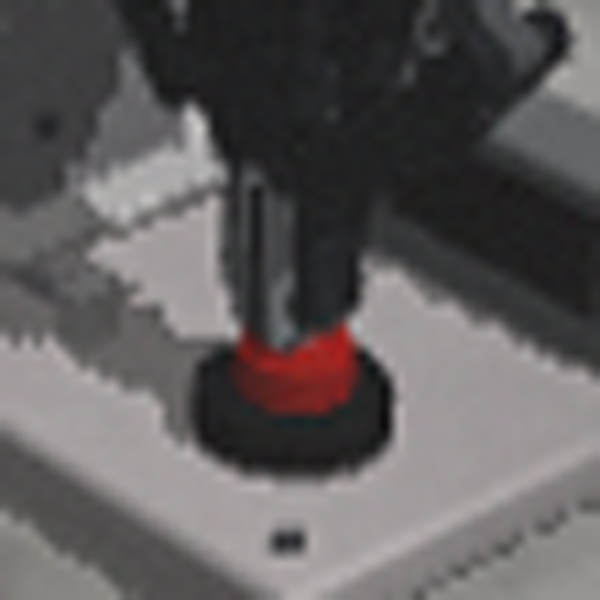

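The fingertips at crop (290,345) cover the rear of the button top and are about to touch, so the true tip is roughly 19 mm above the reported TCP.

{"op": "drive_tool", "data": {"targets": [[1,0,0,2,0],[1,0,0,3,0],[1,0,0,3,0]]}}

```text
clock: 4.45
position: [494.5, -121.9, 18.3]
ee_rot: [-0.105, 0.995, -0.0, 0.0]
contact_force: [0.3, 0.9, 1.8]
gripper_width: 0.1
grasp_force: 0.9
```

{"op": "drive_tool", "data": {"targets": [[1,0,0,2,0],[1,0,0,4,0],[1,0,0,5,0],[1,0,0,5,0]]}}

```text
clock: 4.85
position: [494.5, -121.9, 13.3]
ee_rot: [-0.105, 0.995, -0.0, 0.0]
contact_force: [-0.1, 0.6, 4.7]
gripper_width: -0.1
grasp_force: 2.3
```

{"op": "drive_tool", "data": {"targets": [[1,0,0,1,0],[1,0,0,2,0],[1,0,0,2,0],[1,0,0,2,0]]}}

```text
clock: 5.25
position: [494.6, -122.0, 12.8]
ee_rot: [-0.105, 0.994, -0.0, 0.0]
contact_force: [-5.0, 1.5, 14.4]
gripper_width: -0.0
grasp_force: 7.3
```

The button bottomed: force rose to 14 N with no further travel. I'll release it and go above the blue gauge, opening the gripper on the way.

{"op": "drive_tool", "data": {"targets": [[1,0,0,-20,0],[1,0,0,-60,0],[1,0,20,-105,0],[1,0,65,-130,6],[-1,0,110,-150,12],[-1,0,155,-150,18],[-1,-5,200,-150,18],[-1,-8,245,-150,18],[-1,-10,290,-150,18],[-1,-12,330,-150,18],[-1,-12,348,-150,18],[-1,-12,348,-150,18]]}}

```text
clock: 6.45
position: [433.0, 222.9, 160.5]
ee_rot: [0.051, 0.999, -0.0, -0.0]
contact_force: [0.2, -0.3, 0.2]
gripper_width: 85.7
grasp_force: 0.0
```

```bash
python3 - <<'E'
from h import *
S=arm.get_image("scene"); T=arm.get_image("top")
cv2.imwrite("pics/g1.png",np.hstack([cv2.resize(S[120:240,170:270],(500,600),interpolation=cv2.INTER_CUBIC),cv2.resize(S[230:290,280:330],(300,360),interpolation=cv2.INTER_CUBIC)if 0 else cv2.resize(T[200:300,150:200],(300,600))]))
H=cv2.cvtColor(S,cv2.COLOR_BGR2HSV)[255:280,295:320]; m=((H[...,0]<9)|(H[...,0]>171))&(H[...,1]>130)&(H[...,2]>50); print("button red px",m.sum())
H=cv2.cvtColor(cv2.imread("pics/scene0.png"),cv2.COLOR_BGR2HSV)
p=arm.read_state()["position"]; print(p,proj("scene",p),proj("scene",p+[0,0,20]),proj("scene",p+[0,0,30]))
E
```

```text
button red px 82
[433.11555401 220.76505345 160.51454377] [218.22593084 171.11225523] [217.94292867 163.92252825] [217.80009057 160.29369762]
```

View pics/g1.png

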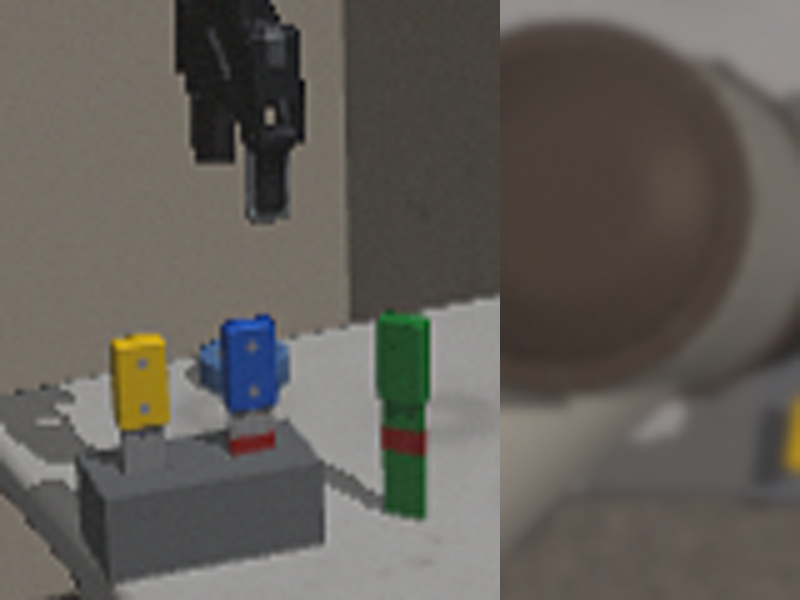

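The button's red area is back to its full size, so it has come up again. In the picture the open fingers straddle the handle, with tips at crop (212,162) and (267,220) and the handle at (249,365). Laterally it fits to within a few mm; I'll descend and grip, allowing for the ~22 mm height offset.

{"op": "drive_tool", "data": {"targets": [[-1,-3,-1,30,0],[-1,-3,-1,60,0],[-1,-3,-1,85,0],[-1,-3,-1,97,0],[-1,-3,-1,97,0]]}}

```text
clock: 7.05
position: [435.5, 217.2, 62.2]
ee_rot: [0.054, 0.999, -0.002, -0.002]
contact_force: [-0.8, -0.4, 0.0]
gripper_width: 85.4
grasp_force: 0.0
```

{"op": "drive_tool", "data": {"targets": [[0.2,0,0,0,0],[0.5,0,0,0,0],[0.7,0,0,0,0],[1,0,0,0,0],[1,0,0,0,0],[1,0,0,0,0],[1,0,0,0,0]]}}

```text
clock: 7.75
position: [436.9, 219.9, 64.8]
ee_rot: [0.052, 0.999, 0.0, 0.0]
contact_force: [-0.6, -0.2, 3.4]
gripper_width: 13.6
grasp_force: 58.5
```

```bash
cat > m.py <<'E'
from h import *
def blobs(n,lo,hi,roi,I=None,mn=6):
    I=arm.get_image(n) if I is None else I
    x0,y0,x1,y1=roi; m=cv2.inRange(cv2.cvtColor(I[y0:y1,x0:x1],cv2.COLOR_BGR2HSV),lo,hi)
    k,l,st,c=cv2.connectedComponentsWithStats(m); out=[]
    for i in range(1,k):
        if st[i,4]>mn: print(n,(st[i]+[x0,y0,0,0,0]).tolist(),(c[i]+[x0,y0]).round(1).tolist())
E
python3 - <<'E'
from m import *
S=arm.get_image("scene"); cv2.imwrite("pics/g2.png",S)
blobs("scene",(105,120,50),(130,255,255),(180,140,270,230),S)
blobs("scene",(0,110,50),(8,255,255),(180,140,270,230),S)
blobs("scene",(18,120,80),(35,255,255),(180,140,270,230),S)
s=arm.read_state();print(s["position"],s["contact_force"],s["wrist_torque"],s["gripper_width"],s["grasp_force"])
E
```

```text
scene [210, 184, 15, 18, 97] [216.1, 193.5]
scene [216, 206, 9, 5, 28] [220.1, 208.2]
scene [247, 206, 8, 5, 24] [250.5, 208.0]
scene [192, 187, 12, 19, 187] [197.5, 195.8]
[436.88485566 219.93530059  64.77193042] [-0.03026342 -0.82147501  3.72639101] [-0.0163061   0.21263238 -0.00134348] 13.500048536855523 58.627034425735474
```

{"op": "drive_tool", "data": {"targets": [[1,0,0,-10,0],[1,0,0,-25,0],[1,0,0,-50,0],[1,0,0,-85,0],[1,0,0,-120,0],[1,0,0,-120,0],[1,0,0,-120,0]]}}

```text
clock: 8.5
position: [436.2, 219.7, 184.8]
ee_rot: [0.053, 0.999, 0.001, 0.0]
contact_force: [0.7, -0.5, -1.0]
gripper_width: 13.2
grasp_force: 59.0
```

```bash
python3 - <<'E'
from m import *
S=arm.get_image("scene"); cv2.imwrite("pics/g3.png",S); T=arm.get_image("top"); cv2.imwrite("pics/g3t.png",T)
print("blue");blobs("scene",(105,120,50),(130,255,255),(180,120,270,230),S)
print("red");blobs("scene",(0,110,50),(8,255,255),(180,120,270,230),S)
print("yel");blobs("scene",(18,120,80),(35,255,255),(180,120,270,230),S)
s=arm.read_state();print(s["position"],s["contact_force"],s["gripper_width"],s["grasp_force"])
p=s["position"]
# expected band centre if grip centre = TCP true+19-5 , band 48 lower
for zg in (95,100,105): print(zg, proj("scene",[p[0],p[1],zg+p[2]-64.8-48]))
E
```

```text
blue
scene [212, 140, 12, 20, 89] [215.3, 151.5]
scene [210, 187, 17, 11, 66] [219.8, 191.9]
red
scene [214, 165, 9, 6, 44] [218.0, 167.4]
scene [246, 206, 9, 5, 28] [250.5, 208.0]
yel
scene [192, 187, 12, 19, 185] [197.5, 195.8]
[435.58042692 218.93182073 183.02798941] [-0.50929604 -1.07588265 -1.18952141] 13.493556012279823 59.0267014503479
95 [219.31100878 169.49404481]
100 [219.24216497 167.69937302]
105 [219.17310531 165.89907426]
```

The blue blade is out and held, with its band at (218.0,167.4) as expected and the yellow one unmoved. Next I'll carry it over the slot and turn it to the tester's 12° yaw.

{"op": "drive_tool", "data": {"targets": [[1,-10,-25,0,-4],[1,-23,-60,0,-8],[1,-38,-100,0,-12],[1,-53,-140,0,-16],[1,-68,-180,0,-18],[1,-80,-212,0,-18],[1,-88,-232,0,-18],[1,-88,-232,0,-18],[1,-88,-232,0,-18],[1,-88,-232,0,-18]]}}

```text
clock: 9.6
position: [499.3, -19.7, 183.5]
ee_rot: [-0.105, 0.994, -0.0, -0.001]
contact_force: [0.4, 0.7, -0.9]
gripper_width: 13.3
grasp_force: 59.0
```

```bash
python3 - <<'E'
from m import *
S=arm.get_image("scene")
a=cv2.resize(S[160:260,240:330],(540,600),interpolation=cv2.INTER_CUBIC)
cv2.imwrite("pics/i1.png",a)
blobs("scene",(0,110,50),(8,255,255),(260,160,320,240),S)
s=arm.read_state();p=s["position"];print(p,s["ee_rot"],s["contact_force"],s["gripper_width"])
zg=p[2]+35.2
print("band pred",proj("scene",[497,-21,zg-48]),"tip",proj("scene",[497,-21,zg-95]),"slot",proj("scene",[497,-21,98]))
E
```

```text
scene [281, 194, 9, 7, 46] [285.2, 196.9]
scene [316, 201, 4, 6, 19] [317.5, 203.4]
[499.39764342 -19.45530051 183.72685295] [-1.05131530e-01  9.94458169e-01  3.18028351e-06 -5.57280669e-04] [ 0.31524442 -0.35742468 -1.35697729] 13.261404980005077
band pred [285.61972732 196.41242681] tip [285.2529874  214.80505594] slot [285.05579095 224.69479226]
```

View pics/i1.png

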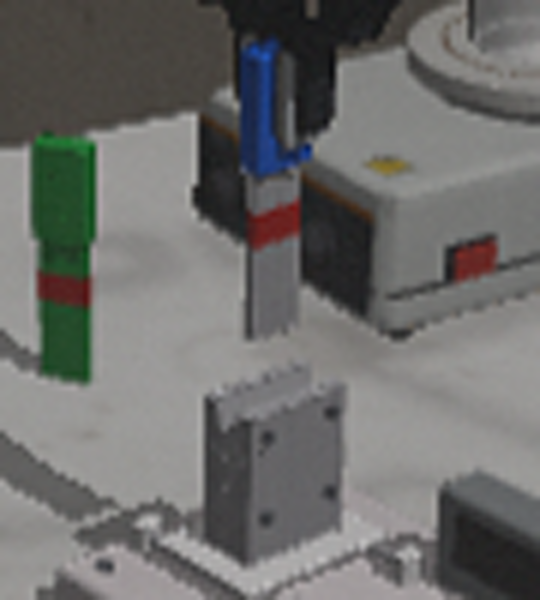

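The blade is upright and hangs over the mouth: tip at px (285.1,215.8), plate-top centre near (285.6,224.7), and its edge is parallel to the plates. I'll nudge it 1.5 mm along the slot and descend, watching the force.

{"op": "drive_tool", "data": {"targets": [[1,-1.5,0,8,0],[1,-1.5,0,16,0],[1,-1.5,0,24,0],[1,-1.5,0,30,0],[1,-1.5,0,36,0],[1,-1.5,0,36,0]]}}

```text
clock: 10.25
position: [500.6, -20.1, 147.1]
ee_rot: [-0.104, 0.995, -0.0, -0.001]
contact_force: [-0.3, 0.6, -0.8]
gripper_width: 13.4
grasp_force: 59.0
```

{"op": "drive_tool", "data": {"targets": [[1,0,0,3,0],[1,0,0,6,0],[1,0,0,9,0],[1,0,0,12,0],[1,0,0,12,0]]}}

```text
clock: 10.75
position: [502.0, -19.9, 136.6]
ee_rot: [-0.105, 0.995, 0.0, 0.001]
contact_force: [0.6, 0.0, 1.6]
gripper_width: 13.1
grasp_force: 59.4
```

```bash
python3 - <<'E'
from m import *
S=arm.get_image("scene"); cv2.imwrite("pics/i2.png",S)
blobs("scene",(0,110,50),(8,255,255),(260,160,312,240),S)
s=arm.read_state();print(s["position"],s["contact_force"],s["wrist_torque"])
E
```

```text
scene [282, 211, 9, 8, 44] [286.0, 215.1]
[501.99026555 -19.86622293 136.5290504 ] [ 0.72688739 -0.28304332  2.63001202] [-0.01682694 -0.33759551  0.02437433]
```

{"op": "drive_tool", "data": {"targets": [[1,0,0,2,0],[1,0,0,4,0],[1,0,0,6,0],[1,0,0,8,0],[1,0,0,8,0]]}}

```text
clock: 11.3
position: [500.9, -20.0, 127.5]
ee_rot: [-0.104, 0.995, 0.0, -0.001]
contact_force: [0.7, -0.7, 0.1]
gripper_width: 13.6
grasp_force: 59.0
```

{"op": "drive_tool", "data": {"targets": [[1,0,0,3,0],[1,0,0,6,0],[1,0,0,9,0],[1,0,0,12,0],[1,0,0,14,0],[1,0,0,14,0],[1,0,0,14,0]]}}

```text
clock: 12.0
position: [501.0, -20.0, 113.6]
ee_rot: [-0.104, 0.995, 0.0, -0.0]
contact_force: [1.6, 0.7, -2.3]
gripper_width: 13.4
grasp_force: 58.8
```

```bash
python3 - <<'E'
from m import *
S=arm.get_image("scene"); cv2.imwrite("pics/i3.png",S)
blobs("scene",(0,110,50),(8,255,255),(260,160,312,250),S)
s=arm.read_state();p=s["position"];print(p,s["ee_rot"],s["contact_force"],s["wrist_torque"],s["gripper_width"])
q=[p[0]-2.4,p[1]-.5]
print("blade centre at z98",proj("scene",[*q,98]))
H=cv2.cvtColor(S,cv2.COLOR_BGR2HSV)
for v in range(205,236): print(v," ".join("%4d"%x for x in H[v,276:297,2]), "|", "".join("#" if (x[0]<9 or x[0]>171) and x[1]>100 else "b" if 105<x[0]<130 and x[1]>120 else "." for x in H[v,270:302]))
E
```

```text
scene [281, 221, 9, 7, 37] [285.1, 223.9]
[500.99773334 -19.98866115 113.63263959] [-1.04356734e-01  9.94539857e-01  6.56597524e-05 -3.74534725e-04] [ 1.92484952  0.16466973 -2.13245575] [-0.06318422 -0.38737487  0.01052667] 13.446056436869448
blade centre at z98 [285.53643864 224.46210119]
205  148  144  145  152   72   72   73   99  132   81   44   66  121   46   35   42   44   41   41   61   36 | ...........bbbbb................
206  149  150  150  153   94   74   74  103  133   78   48   69  117   46   31   41   41   40   39   61   37 | ...........bbbbb................
207  149  150  150  153   92   73   73  102  130   78   54   74  119   42   31   38   44   44   40   53   37 | ...........bbbbb................
208  151  151  152  159   93   76   73  105  130   93   55   77  117   37   30   39   43   35   48   33   34 | ...........bbbbb................
209  152  151  152  160   95   76   75  106  128  131   57   75  117   40   29   41   36   61   95   52   41 | ...........bbbbb................
210  152  152  154  158   92   75   74  107  126  129   57   77  117   57   43   68   73
[... 2955 characters left out ...]
 112   67   59   78  102  100   95  100  103  100  100  102  101  101  101  100  103  100 | ................................
232   89  113  114   67   65   61   83  104   84   67   87  101  101  100  101  100  102  101  101  102   99 | ................................
233   74   66   67   68   65   62   83  104   53   51   80  101  103  102  102   99  100  101  100  103  100 | ................................
234   66   70   72   67   71   62   86  103   68   69   94  101  101  101  102  100  101  101  102  103  100 | ................................
235   65   68   76   67   63   62   86  104  100  103  103  103   99  100  101  101  101  102  100  101  100 | ................................
```

The band's top edge is at v≈222 in mid-blade, and the mouth level on the blade is at v≈224.7. That leaves the band's centre 1–2 mm high, and the blade is centred lengthwise (u≈285.3). I'll lower 2 mm more and hold.

{"op": "drive_tool", "data": {"targets": [[1,0,0,1,0],[1,0,0,2,0],[1,0,0,2,0],[1,0,0,2,0],[1,0,0,2,0],[1,0,0,2,0]]}}

```text
clock: 12.65
position: [501.3, -20.0, 112.3]
ee_rot: [-0.105, 0.995, -0.0, 0.0]
contact_force: [0.2, 0.2, 2.7]
gripper_width: 13.5
grasp_force: 59.4
```

```bash
python3 - <<'E'
from m import *
S=arm.get_image("scene")
blobs("scene",(0,110,50),(8,255,255),(260,160,322,285),S)
s=arm.read_state();print(s["position"],s["contact_force"],s["gripper_width"],s["grasp_force"])
if s["gripper_width"]>12 and abs(s["contact_force"]).max()<15: print(arm.job_done())
E
```

```text
scene [316, 200, 6, 7, 29] [318.4, 202.9]
scene [282, 221, 9, 7, 31] [285.9, 224.0]
scene [302, 264, 11, 9, 84] [306.8, 267.9]
[501.33069309 -19.97645235 112.35792842] [-0.3456972   0.89185017  2.17298055] 12.982536951219078 59.413906931877136
the job is handed in; nothing more can be done
None
```

The job is handed in at about 13 s: I pressed the button fully down and it came back up, and the blue blade is gripped and held upright between the plates at mid-length. From the camera, the plates' top edges lie within the red band, about 1–2 mm from its middle.

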